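# Set the drilling jig's jaw gap with its thumbwheel

## Task

Set the drilling jig for the next batch: with a fingertip on top of the knurled wheel, roll it until the sliding jaw has closed the gap so far that its pointer stands in line with the pointer of the gauge rider, then take the finger away. Move the jaw only by the wheel, never by pushing the jaw itself, and leave the loose things lying about where they are.

Things in the scene. Friction and masses are not known exactly. Their poses are not given: they have to be found in the camera images.
- jig: Fixed drilling jig: green bed plate 270 x 140 x 12 mm carrying, in this order along its own +x, the knurled wheel, the sliding jaw and the fixed jaw. Origin on the table under the centre line; x points from the wheel to the fixed jaw, z up. Fixed jaw's inner face at x = +89 mm; jaws 80 mm wide, 57 mm high. The rack bar lies at y = +30 to +40 mm, top at z = 69 mm. Nothing is higher than the wheel.
- wheel: Steel knurled thumbwheel, 68 mm diameter, 26 mm wide, upright between two cheeks (50 mm long, 10 mm thick, tops 10 mm below the rim's top). Origin at its centre, 52 mm above the table; the axle lies along the jig's y and does not shift. This frame turns with the wheel. It stays where it is left; about 1.5 N along the rim turns it, so a press of 3 to 10 N carries it (friction about 1).
- wheel_top (a point): Highest point of the wheel's rim, 86 mm above the table, fixed to the jig (axes as the jig's): where the finger works. Rolling the rim here towards the jig's +x drives the jaw that way and closes the gap, rolling it back opens it: rack and pinion move the jaw 8 mm per radian, so 34 mm of rim travel give 8 mm of jaw.
- jaw: Sliding jaw, dark steel block 20 mm (x) x 80 mm (y) x 45 mm high, sliding along the jig's x; travel 40 mm, starts fully open. Origin on its underside at mid-thickness; axes as the jig's. A bright pointer blade 6 mm thick sticks out of its -y side at the origin's x, top 52 mm above the table. The rack bar, which runs back past the wheel, is part of it. Do not touch either.
- gauge: Gauge rider, a small clamp with a bright blade pointer 6 mm thick, fixed on the dark steel rail along the jig's -y side, top 52 mm above the table. Origin on the rail at the blade's mid-thickness; axes as the jig's. At the start it stands 12 to 28 mm further along the jig's +x than the jaw's pointer. The pointers are in line when jaw and gauge have the same position along the jig's x.
- bush: Loose brass bush, 22 mm diameter, 36 mm high, standing in the gap near the fixed jaw. Leave it alone; origin under its centre.
- screwdriver: Loose screwdriver lying beside the jig on its +y side. Leave it alone.
- offcut: Loose wooden offcut 110 x 45 x 28 mm beside the jig on its -y side. Leave it alone.
- paint_tin: Loose paint tin, 86 mm diameter, 95 mm high, beyond the fixed jaw. Leave it alone.
- jar: Loose glass jar, 60 mm diameter, 80 mm high, beyond the fixed jaw. Leave it alone.
- wrench: Loose wrench lying beyond the offcut. Leave it alone.
- slug: Loose aluminium slug, 32 mm diameter, 50 mm high, standing past the wheel's end of the jig. Leave it alone.

How it is judged:
By the outcome, as a careful person would: the job done as asked, in the order asked, and still so for the second after the job is handed in, with the robot touching nothing.
It also fails if it takes over 54 s, if anything falls off the work surface, if the arm or the gripper's body presses on something with over 40 N, if the wrist force passes 120 N, or if a joint passes its speed limit or range.

## Robot

A 7-joint arm with a two-finger parallel gripper is mounted at the origin on the work surface. World frame = base frame: x ahead of the robot, y to its left, z up, the work surface at z = 0. Lengths are in m, angles in rad, forces in N, time in s.
With the tool pointing down it reaches from about 0.35 to 0.9 m from the base axis. Payload 7.2 kg.
Tool frame: the origin (TCP) lies at the very end of the fingers, on their centre line; the grasp point (between the pads) lies 19 mm behind it (manip.grip_point_offset is the distance from the TCP to the grasp point, in m); y points along the fingers, x is the direction in which the jaws open and shut, and the axes are right-handed (so a half turn about y gives the same grasp; the last joint's range is limited). The gripper opens to 85 mm and grips with 20 to 120 N. Pads are 22 mm wide; open, the fingers measure 114 mm over their backs; the gripper's body (76 mm by 85 mm) begins 54 mm behind the grasp point. The pads swing forward as they close: fully open they stand 13 mm farther back than shut.
Start: joints at [-0.068, 0.411, -0.013, 1.596, 0.006, 1.134, -0.082], TCP at [0.625, -0, 0.231] pointing down, gripper open.
Joint ranges: [-2.95, 2.95], [-0.29, 1.99], [-1.47, 1.44], [0.14, 2.54], [-1.03, 4.17], [0.13, 1.85], [-2.86, 2.86]. Speed limits (rad/s): [2.39, 2.39, 3.01, 3.01, 3.14, 3.14, 3.14].

## Interface

Orientations are given as a unit quaternion [x, y, z, w].
In Python, from cell import manip, viewer gives the robot as it stands.
- The arm moves only by the tool jog_arm, never from a script. Its argument "rows" is a list of rows, each a list of 2 entries, a list of its own where there are three numbers: the shift along the tool's x, y, z scaled (see below), then the turn, a rotation vector about the tool's x, y, z scaled (see below). In form: [[[dx, dy, dz], [wx, wy, wz]], ...]. A call has 1 to 5 rows; each row shifts and turns the commanded pose from where the row before left it, along the tool's axes as they then stand; what a row does not reach is not made up. The controller multiplies each number of a shift by 0.6 m and each number of a turn by pi/2 rad. A row lasts 1/8 s, in which the tool goes at most 62.5 mm and 10.7 degrees, less where a joint would pass 70% of its speed; a pose out of reach is approached as far as the arm can. A call with a number of a shift or a turn outside -1 to 1 is refused whole. A call with a gripper value outside its range is refused whole. "hand" is the closure, from -1 (fully open) to 1 (shut), set as the call begins (left out, the last holds). The fingers move at their own pace and stop on an object; "force" is the grip in N (left out, the last holds). Time passes only in rows, so rows that do not move let the fingers close. It gives the time, the measured TCP pose, the force and the opening at its end, in the units of the state.
- manip.observe(): the state, without advancing time (a new reading comes with each control period).
- viewer.snapshot(name): name is "scene" or "side" or "wrist"; returns the picture (480x640x3 uint8, red, green, blue); there is no depth.
- viewer.camera_params(name): a dict with "mtx" (3x3 intrinsics, pixels), "R" (3x3) and "t" (3): a world point X has camera coordinates R X + t; the wrist camera has in their place "T_tool_cam" (4x4, takes a point from camera to tool coordinates, whose origin is the TCP and whose axes are the tool frame's). Camera axes: x right, y down, z forward; pixel columns grow to the right and rows downward; lengths in m; the calibration is good to about 2 mm. A picture is of the moment at which its call begins: read the wrist's pose just before it. camera_params takes no time and is no camera call.
- manip.finish_job(): hands the job in, once; it reports no verdict.
The state is a dict: "time_s": time; "q": joint angles; "qvel": joint speeds; "tau": joint torques, N m; "eef_pos": TCP position; "ee_rot": TCP orientation; "ft_force": force on the tool from outside, world axes, zero at the start; "wrist_torque": the same for the moment, N m; "gripper_width": opening from 0.0 (shut) to 1.0 (fully open).
Only numpy, scipy, OpenCV 4.12 (cv2) and the standard library are available. Lean on these libraries where they do the work, as an engineer would, in place of code of your own. Each camera call takes 0.05 s, during which the arm holds its last target.

## Working session

There is one attempt and no reset: what is moved stays moved. The work goes in short steps, Python scripts to look and compute and a tool call to move; the robot and the scene stay as the last step left them, time stands still between calls to the robot, and variables do not carry over. Pictures are saved under pics/ and viewed, and the job is handed in when it is done.

Besides the shell and the picture viewer there is one more tool, called after "Request:" as name([rows], argument=value, ...), one row to a line, values as JSON. jog_arm: Moves the arm, as the interface text tells. Shifts and turns lie within -1 to 1; 1 stands for 0.6 m of shift or pi/2 rad of turn. Its arguments: {"type":"object","properties":{"rows":{"type":"array","items":{"type":"array"}},"hand":{"type":"number"},"force":{"type":"number"}},"required":["rows"]}

```bash
mkdir -p pics; ls; python3 - <<'E'
from cell import manip, viewer
import cv2
s=manip.observe();print(s)
for n in("scene","side","wrist"):
    im=viewer.snapshot(n);cv2.imwrite(f"pics/{n}0.png",im[:,:,::-1]);print(n,viewer.camera_params(n))
E
```

```text
pics
{'time_s': 0.0, 'q': array([-0.06817023,  0.41187812, -0.0127068 ,  1.59705944,  0.00555291,
        1.13429701, -0.08220483]), 'qvel': array([0.00111518, 0.00078769, 0.00090405, 0.00020563, 0.00187487,
       0.00014673, 0.00050377]), 'tau': array([-1.18789325e-03, -6.00636005e+01,  6.81361444e-01, -2.99419034e+01,
        1.37590774e-02,  1.04116063e-02,  2.51732433e-05]), 'eef_pos': array([ 6.24496761e-01, -4.89717943e-05,  2.30460353e-01]), 'ee_rot': array([ 7.07132619e-01, -5.79906396e-04, -5.55431785e-04, -7.07080486e-01]), 'ft_force': array([ 0.05959725, -0.12766281,  0.21403904]), 'wrist_torque': array([-0.01650187, -0.00050608, -0.04541986]), 'gripper_width': 0.9954318032610457}
scene {'mtx': array([[490.17680145,   0.        , 318.21797182],
       [  0.        , 490.17680145, 249.02263417],
       [  0.        ,   0.        ,   1.        ]]), 'R': array([[ 0.29027489,  0.95690163,  0.0089305 ],
       [ 0.6079024 , -0.17718297, -0.77399023],
       [-0.73905018,  0.2300988 , -0.63313456]]), 't': array([-0.21080619, -0.30067237,  1.35139601])}
side {'mtx': array([[473.
[... 171 characters left out ...]
.61769431,  0.02441128],
       [-0.34470719, -0.47074872, -0.81214075],
       [ 0.5131463 ,  0.62995983, -0.58295067]]), 't': array([-0.43675494,  0.29289309,  0.48616306])}
wrist {'mtx': array([[374.64994244,   0.        , 322.10383745],
       [  0.        , 374.64994244, 235.79029451],
       [  0.        ,   0.        ,   1.        ]]), 'T_tool_cam': array([[ 9.99999041e-01,  6.60661393e-04,  1.21741293e-03,
         1.40801273e-04],
       [-9.94119220e-04, -2.69701683e-01,  9.62943411e-01,
        -1.42962843e-01],
       [ 9.64517851e-04, -9.62943698e-01, -2.69700768e-01,
         6.74330523e-02],
       [ 0.00000000e+00,  0.00000000e+00,  0.00000000e+00,
         1.00000000e+00]])}
```

View pics/scene0.png

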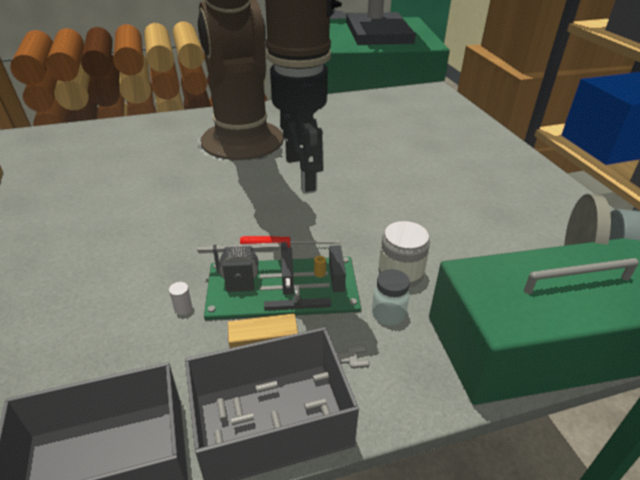

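View pics/side0.png

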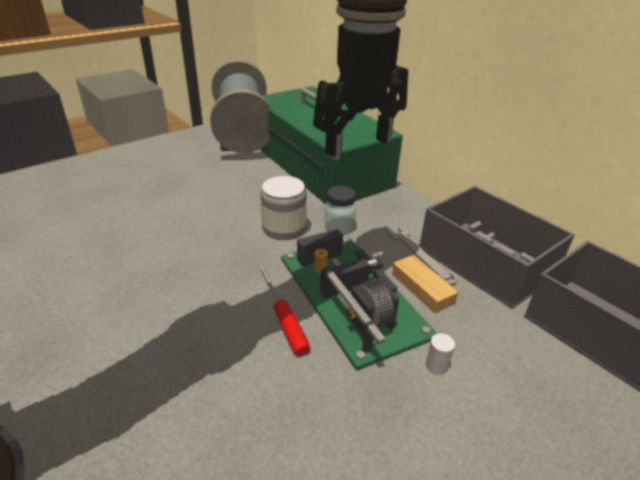

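View pics/wrist0.png

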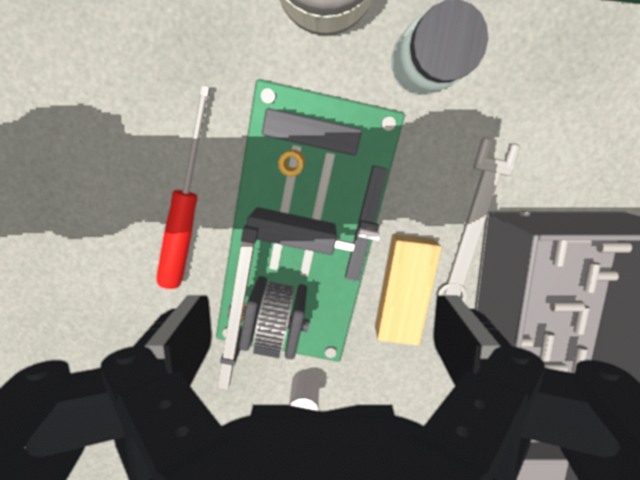

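The wrist view shows the whole jig: wheel at about (275,315), jaw pointer (345,246), gauge blade (368,236), with the jig's x running up and slightly right. Next I'll zoom in and measure.

```bash
cat > h.py <<'E'
from cell import manip, viewer
import numpy as np, cv2
from scipy.spatial.transform import Rotation as Ro
np.set_printoptions(precision=4,suppress=True)
def wcam(s):
    c=viewer.camera_params("wrist");T=np.eye(4);T[:3,:3]=Ro.from_quat(s["ee_rot"]).as_matrix();T[:3,3]=s["eef_pos"]
    return c["mtx"],T@c["T_tool_cam"]
def fcam(n):
    c=viewer.camera_params(n);T=np.eye(4);T[:3,:3]=c["R"].T;T[:3,3]=-c["R"].T@c["t"];return c["mtx"],T
def hit(KT,px,z):
    K,T=KT;d=T[:3,:3]@np.linalg.solve(K,[px[0],px[1],1]);o=T[:3,3];return o+d*(z-o[2])/d[2]
def proj(KT,X):
    K,T=KT;p=K@(T[:3,:3].T@(np.asarray(X)-T[:3,3]));return p[:2]/p[2]
E
python3 - <<'E'
from h import *
s=manip.observe();KT=wcam(s)
for n,p,z in[("TL",(258,80),.012),("TR",(405,113),.012),("BR",(341,361),.012),("jawptr",(345,246),.052),("gauge",(369,236),.052),("wheel",(275,312),.086)]:
    print(n,hit(KT,p,z))
im=cv2.imread("pics/wrist0.png")
cv2.imwrite("pics/c0.png",cv2.resize(im[70:390,200:420],None,fx=2.5,fy=2.5,interpolation=cv2.INTER_CUBIC)[:600])
cv2.imwrite("pics/c1.png",cv2.resize(im[200:380,210:410],None,fx=3.3,fy=3.3,interpolation=cv2.INTER_CUBIC)[:600])
E
```

```text
TL [0.5673 0.1113 0.012 ]
TR [0.7009 0.0833 0.012 ]
BR [ 0.646  -0.1777  0.012 ]
jawptr [ 0.6455 -0.0322  0.052 ]
gauge [ 0.6668 -0.0228  0.052 ]
wheel [ 0.5852 -0.0801  0.086 ]
```

View pics/c1.png

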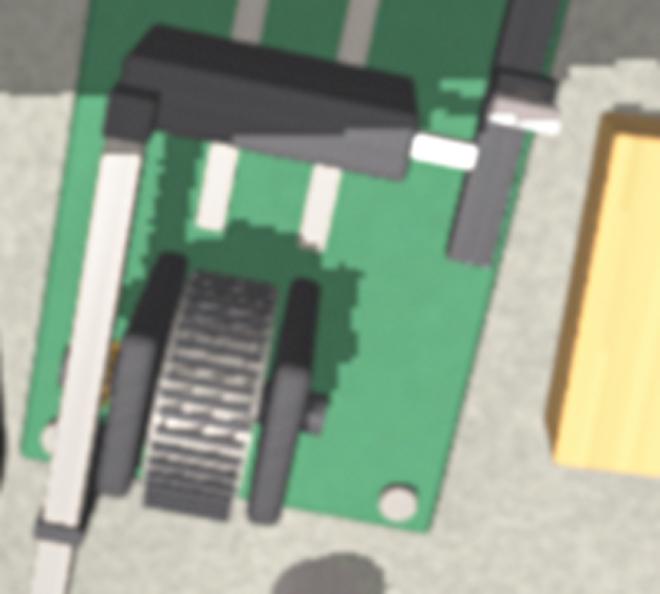

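View pics/c0.png

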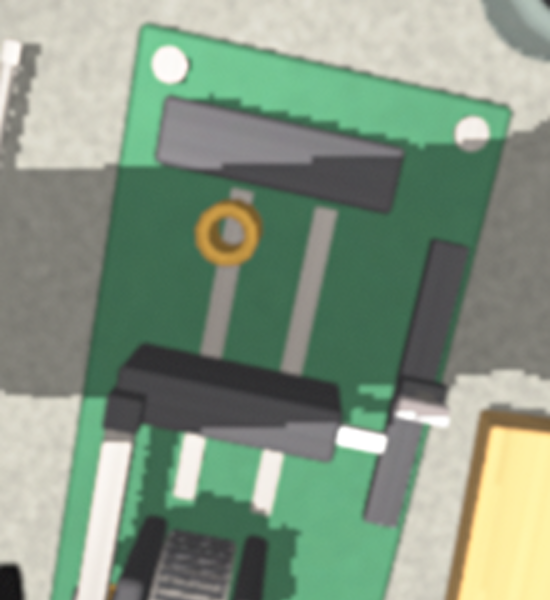

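```bash
cat >> h.py <<'E'
YAW=np.deg2rad(11.85); JX=np.array([np.sin(YAW),np.cos(YAW),0]);JY=np.array([-np.cos(YAW),np.sin(YAW),0]);O=np.array([.6067,-.0332,0])
def j2w(p,O=O): return O+p[0]*JX+p[1]*JY+np.array([0,0,p[2]])
def w2j(X,O=O): d=np.asarray(X)-O; return np.array([d@JX,d@JY,d[2]])
E
python3 - <<'E'
from h import *
s=manip.observe();KT=wcam(s);print(w2j(s["eef_pos"]))
for n,p,z in[("axle end",(306.4,324.8),.052),("jawptr",(344.8,246.1),.052),("gauge",(369,236),.052),("fixjaw inner top L",(263.5,134),.057),("fixjaw inner top R",(357,154),.057)]:
    print(n,w2j(hit(KT,p,z)))
im=cv2.imread("pics/wrist0.png");F=3.3
def wire(wx):
    o=cv2.resize(im[200:380,210:410],None,fx=F,fy=F,interpolation=cv2.INTER_CUBIC)
    def L(P,c):
        q=np.array([(proj(KT,j2w(p))-[210,200])*F for p in P]).astype(np.int32);cv2.polylines(o,[q],False,c,1)
    a=np.linspace(0,2*np.pi,80)
    for y in(-.013,.013):L([(wx+.034*np.cos(t),y,.052+.034*np.sin(t)) for t in a],(0,0,255))
    L([(wx,-.013,.086),(wx,.013,.086)],(0,255,255))
    L([(-.135,-.07,.012),(-.135,.07,.012),(.135,.07,.012),(.135,-.07,.012),(-.135,-.07,.012)],(255,0,0))
    for y in(.03,.04):L([(-.15,y,.069),(0,y,.069)],(255,0,255))
    return o
import sys
cv2.imwrite("pics/w1.png",wire(-.08)[:600])
E
```

```text
[ 0.0361 -0.0107  0.2306]
axle end [-0.0754 -0.0192  0.052 ]
jawptr [ 0.0088 -0.0376  0.052 ]
gauge [ 0.0225 -0.0567  0.052 ]
fixjaw inner top L [0.0899 0.0491 0.057 ]
fixjaw inner top R [ 0.0901 -0.0292  0.057 ]
```

View pics/w1.png

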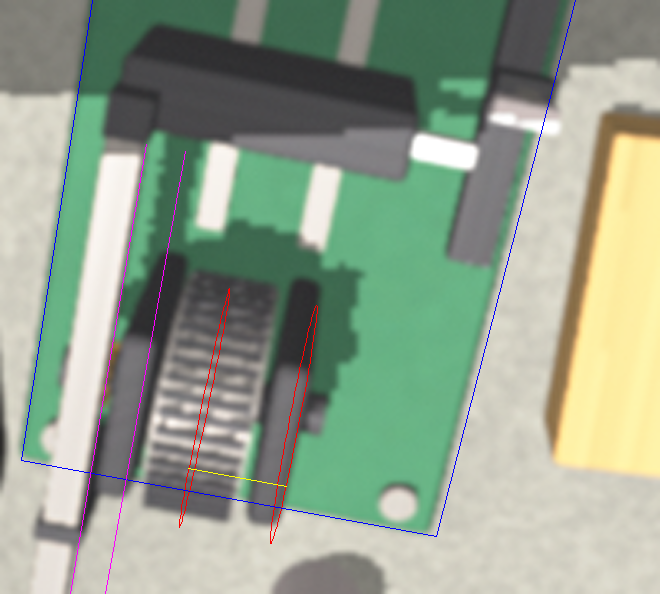

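```bash
sed -i 's/^YAW=\(.*\)$/YAW=\1\nO=O+.010*JY+.001*JX/' h.py
python3 - <<'E'
from h import *
s=manip.observe();KT=wcam(s);print(O)
im=cv2.imread("pics/wrist0.png");F=3.3
def wire(wx):
    o=cv2.resize(im[200:380,210:410],None,fx=F,fy=F,interpolation=cv2.INTER_CUBIC)
    def L(P,c):
        q=np.array([(proj(KT,j2w(p))-[210,200])*F for p in P]).astype(np.int32);cv2.polylines(o,[q],False,c,1)
    a=np.linspace(0,2*np.pi,80)
    for y in(-.013,.013):L([(wx+.034*np.cos(t),y,.052+.034*np.sin(t)) for t in a],(0,0,255))
    L([(wx,-.013,.086),(wx,.013,.086)],(0,255,255))
    for y in(.03,.04):L([(-.15,y,.069),(0,y,.069)],(255,0,255))
    return o
cv2.imwrite("pics/w2.png",wire(-.077)[:600])
wt=j2w((-.077,0,.086));print(wt)
E
```

```text
[ 0.5971 -0.0302  0.    ]
[ 0.5813 -0.1055  0.086 ]
```

View pics/w2.png

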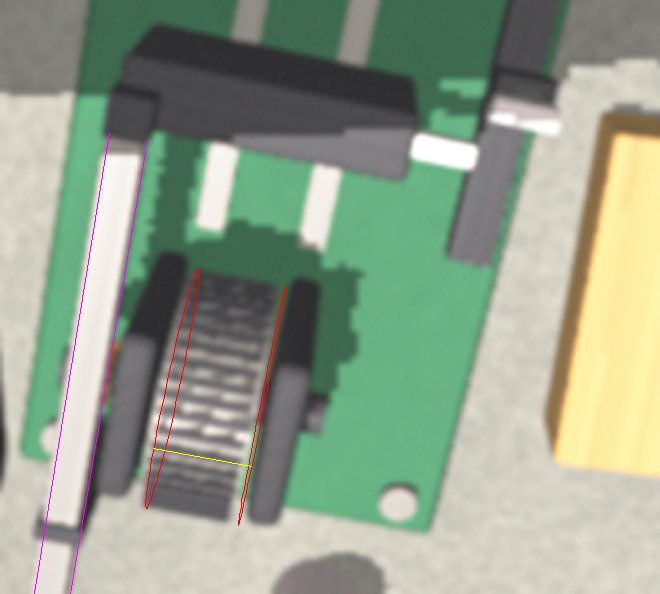

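Overlay now fits: the rack bar and wheel outlines coincide, and wheel_top is at about (0.581, -0.1055). I'll move above it, align with the jig and shut the fingers.

Request:
jog_arm([
  [[-0.0253,0.061,-0.0646],[0,0,0]],
  [[-0.0253,0.061,-0.0646],[0,0,0]],
  [[-0.0253,0.061,-0.0646],[0,0,0]],
  [[0,0,0],[0,0.0659,0]],
  [[0,0,0],[0,0.0659,0]],
], hand=1, force=30)

```text
time_s: 0.78
eef_pos: [0.5787, -0.1172, 0.1206]
ee_rot: [0.703, -0.075, 0.074, -0.703]
ft_force: [-0.0, 1.4, -0.7]
gripper_width: 0.007
```

Request:
jog_arm([
  [[0,0,0],[0,0,0]],
  [[0,0,0],[0,0,0]],
  [[0,0,0],[0,0,0]],
])

```text
time_s: 1.15
eef_pos: [0.5795, -0.1162, 0.1216]
ee_rot: [-0.703, 0.073, -0.073, 0.703]
ft_force: [0.2, 0.3, 0.9]
gripper_width: -0.001
```

```bash
python3 - <<'E'
from h import *
s=manip.observe();R=Ro.from_quat(s["ee_rot"]).as_matrix();print(s["time_s"],w2j(s["eef_pos"]),R.T@JX,R[:,1],s["ft_force"],s["gripper_width"])
for n in("wrist",): 
    im=viewer.snapshot(n);cv2.imwrite(f"pics/{n}1.png",im[:,:,::-1])
E
```

```text
1.15 [-0.0878 -0.0004  0.1216] [0.0013 0.     1.    ] [ 0.0001  0.     -1.    ] [0.201  0.338  0.9131] -0.0008907891586649503
```

View pics/wrist1.png

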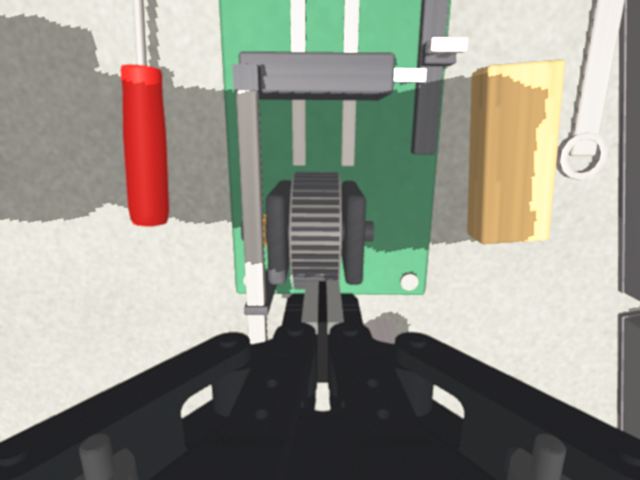

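The view is aligned with the jig: jaw pointer at (410,75), gauge (449,44), both bright tops, and the shut finger is centred laterally on the wheel. Next I'll measure the blades by thresholding.

```bash
cat >> h.py <<'E'
def pointers(name,save=None,boxes=None):
    s=manip.observe();im=viewer.snapshot("wrist")[:,:,::-1].copy();KT=wcam(s);cv2.imwrite(f"pics/{name}.png",im)
    g=im.min(axis=2);m=(g>190).astype(np.uint8)
    n,l,st,c=cv2.connectedComponentsWithStats(m)
    for i in range(1,n):
        p=w2j(hit(KT,c[i],.052))
        if st[i,4]>20 and abs(p[1]+.05)<.03 and -.03<p[0]<.06:
            x,y,w,h,a=st[i]; lo=w2j(hit(KT,(c[i][0],y+h-.5),.052))[0]; hi=w2j(hit(KT,(c[i][0],y-.5),.052))[0]
            print("blob",c[i],st[i],"jig mm",1e3*p[:2],"edges",1e3*lo,1e3*hi)
    c=im[max(0,0):200,340:500];cv2.imwrite(f"pics/{name}_c.png",cv2.resize(c,None,fx=3,fy=3,interpolation=cv2.INTER_CUBIC))
    print("t",s["time_s"],"tcp jig",w2j(s["eef_pos"]),"F",s["ft_force"])
E
python3 -c "
from h import *
pointers('p1')"
```

```text
blob [409.5549  74.2422] [393  67  34  15 483] jig mm [  8.5009 -46.8252] edges 4.948580379889678 12.252620541291448
t 1.2 tcp jig [-0.0878 -0.0004  0.1215] F [ 0.2005  0.3609 -0.6427]
```

View pics/p1_c.png

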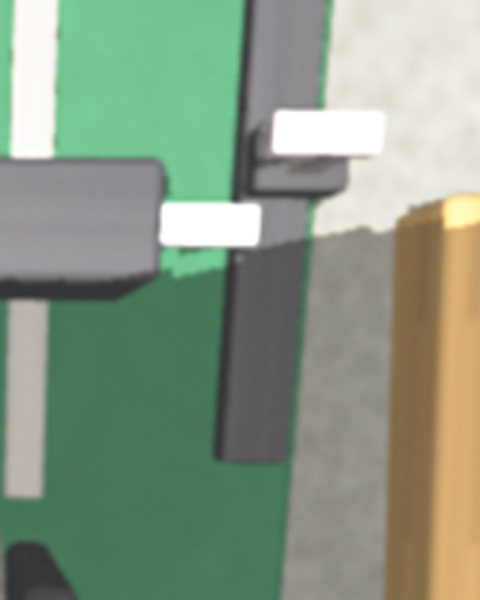

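```bash
sed -i 's/g>190/g>240/' h.py; python3 -c "
from h import *
pointers('p2')"
```

```text
blob [449.1755  43.5148] [431  37  37  14 507] jig mm [ 23.1448 -66.3216] edges 19.86234430710035 26.411110840251737
blob [409.6887  74.1321] [394  68  32  14 424] jig mm [  8.494  -46.9164] edges 4.887912895880429 11.709843200866498
t 1.25 tcp jig [-0.0878 -0.0004  0.1216] F [-0.4827  0.2284  0.2874]
```

The gap along jig x is about 14.7 mm, which needs about 62 mm of rim travel. Descending to near the rim.

Request:
jog_arm([
  [[0,0.03,0],[0,0,0]],
  [[0,0.022,0],[0,0,0]],
  [[0,0,0],[0,0,0]],
  [[0,0,0],[0,0,0]],
])

```text
time_s: 1.8
eef_pos: [0.5795, -0.1163, 0.0901]
ee_rot: [-0.703, 0.073, -0.073, 0.703]
ft_force: [0.7, -0.3, -0.4]
gripper_width: -0.003
```

Request:
jog_arm([
  [[0,0.0033,0],[0,0,0]],
  [[0,0,0],[0,0,0]],
])

```text
time_s: 2.05
eef_pos: [0.5796, -0.1163, 0.0885]
ee_rot: [-0.703, 0.073, -0.073, 0.703]
ft_force: [0.3, -0.5, 0.1]
gripper_width: -0.0
```

Request:
jog_arm([
  [[0,0.0025,0],[0,0,0]],
  [[0,0,0],[0,0,0]],
])

```text
time_s: 2.3
eef_pos: [0.5794, -0.1163, 0.0868]
ee_rot: [-0.703, 0.073, -0.073, 0.703]
ft_force: [-0.2, -0.6, 0.8]
gripper_width: 0.001
```

Request:
jog_arm([
  [[0,0.0017,0],[0,0,0]],
  [[0,0,0],[0,0,0]],
])

```text
time_s: 2.55
eef_pos: [0.5795, -0.1163, 0.0858]
ee_rot: [-0.703, 0.073, -0.073, 0.703]
ft_force: [-0.2, 0.6, 1.8]
gripper_width: 0.003
```

Request:
jog_arm([
  [[0,0.0012,0],[0,0,0]],
  [[0,0,0],[0,0,0]],
])

```text
time_s: 2.8
eef_pos: [0.5796, -0.1163, 0.0856]
ee_rot: [-0.703, 0.073, -0.073, 0.703]
ft_force: [-1.8, -0.1, 5.0]
gripper_width: -0.0
```

Request:
jog_arm([
  [[0,0.0003,0.0073],[0,0,0]],
  [[0,0,0.0073],[0,0,0]],
  [[0,0,0.0073],[0,0,0]],
  [[0,0,0.0073],[0,0,0]],
  [[0,0,0],[0,0,0]],
])

```text
time_s: 3.42
eef_pos: [0.5834, -0.0989, 0.086]
ee_rot: [-0.703, 0.073, -0.073, 0.703]
ft_force: [-3.4, 1.7, 10.1]
gripper_width: -0.001
```

```bash
python3 -c "
from h import *
pointers('p3')"
```

```text
blob [469.4231  67.3846] [450  63  43  13 390] jig mm [ 24.1956 -65.4012] edges 20.91434875897184 26.153654284540536
blob [411.8525  90.9016] [407  88  12   7  61] jig mm [ 14.5582 -40.9183] edges 13.061537118621295 15.966328155771224
t 3.425 tcp jig [-0.07   -0.0007  0.086 ] F [-3.3622  1.6583 10.1443]
```

View pics/p3.png

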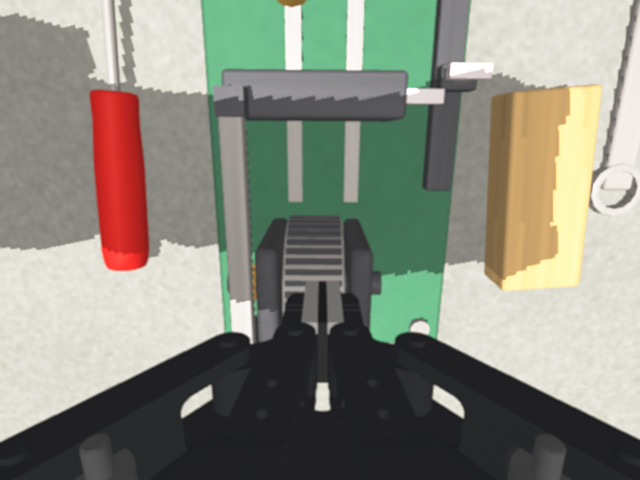

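The jaw moved about 4 mm, as predicted. Continuing the stroke with a lighter press.

Request:
jog_arm([
  [[0,-0.0006,0.0067],[0,0,0]],
  [[0,0,0.0067],[0,0,0]],
  [[0,0,0.0033],[0,0,0]],
  [[0,0,0],[0,0,0]],
])

```text
time_s: 3.98
eef_pos: [0.5853, -0.089, 0.0851]
ee_rot: [-0.703, 0.073, -0.073, 0.703]
ft_force: [-0.9, -0.6, 1.0]
gripper_width: 0.004
```

Request:
jog_arm([
  [[0,-0.012,0],[0,0,0]],
  [[0,-0.008,0],[0,0,0]],
  [[0,0,-0.03],[0,0,0]],
  [[0,0,-0.025],[0,0,0]],
  [[0,0,0],[0,0,0]],
])

```text
time_s: 4.6
eef_pos: [0.5775, -0.1244, 0.0971]
ee_rot: [0.704, -0.075, 0.074, -0.703]
ft_force: [0.5, 0.4, -0.2]
gripper_width: -0.0
```

```bash
python3 -c "
from h import *
pointers('p4')"
```

```text
blob [468.375    8.4878] [448   1  42  16 656] jig mm [ 23.507 -66.266] edges 20.322158456726086 26.649836326067696
blob [423.5652  29.0127] [405  22  38  15 552] jig mm [ 15.3385 -46.8786] edges 12.28375103535832 18.373969291811378
t 4.6 tcp jig [-0.0963 -0.0002  0.0971] F [ 0.4995  0.3626 -0.2484]
```

View pics/p4_c.png

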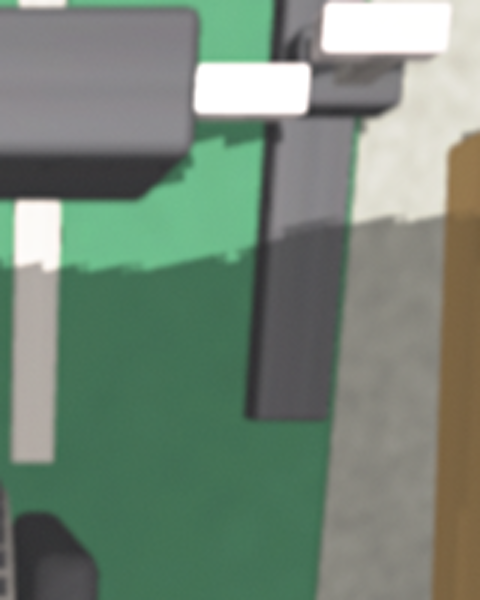

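The jaw pointer is now 8.2 mm short (rows 29 and 8.5), so about 35 mm of rim is left. Second stroke.

Request:
jog_arm([
  [[0,0,0.0105],[0,0,0]],
  [[0,0.016,0],[0,0,0]],
  [[0,0.003,0],[0,0,0]],
  [[0,0,0],[0,0,0]],
  [[0,0,0],[0,0,0]],
])

```text
time_s: 5.28
eef_pos: [0.5798, -0.1149, 0.0859]
ee_rot: [-0.703, 0.073, -0.073, 0.703]
ft_force: [-1.5, 1.1, 3.8]
gripper_width: 0.001
```

Request:
jog_arm([
  [[0,0.001,0],[0,0,0]],
  [[0,0,0],[0,0,0]],
])

```text
time_s: 5.52
eef_pos: [0.5797, -0.1154, 0.0857]
ee_rot: [-0.703, 0.073, -0.073, 0.703]
ft_force: [-2.3, -0.0, 8.9]
gripper_width: -0.001
```

Request:
jog_arm([
  [[0,0,0.0083],[0,0,0]],
  [[0,-0.0003,0.0083],[0,0,0]],
  [[0,0,0.0083],[0,0,0]],
  [[0,0,0.0083],[0,0,0]],
  [[0,0,0],[0,0,0]],
])

```text
time_s: 6.15
eef_pos: [0.5839, -0.0957, 0.0859]
ee_rot: [-0.703, 0.073, -0.073, 0.703]
ft_force: [-1.6, 1.9, 7.8]
gripper_width: 0.001
```

Request:
jog_arm([
  [[0,-0.012,0],[0,0,0]],
  [[0,-0.008,0],[0,0,0]],
  [[0,0,-0.03],[0,0,0]],
  [[0,0,-0.015],[0,0,0]],
  [[0,0,0],[0,0,0]],
])

```text
time_s: 6.78
eef_pos: [0.5776, -0.1243, 0.0972]
ee_rot: [0.703, -0.074, 0.074, -0.703]
ft_force: [0.0, -0.7, -0.8]
gripper_width: -0.002
```

```bash
python3 -c "
from h import *
pointers('p5')"
```

```text
blob [468.4687   9.4977] [448   2  42  16 655] jig mm [ 23.3889 -66.2973] edges 20.201877479554923 26.541709954300977
blob [424.1879  18.6345] [406  11  38  16 580] jig mm [ 19.782  -46.8035] edges 16.612930004724173 23.0257320019846
t 6.775 tcp jig [-0.0961 -0.0002  0.0972] F [ 0.0189 -0.7262 -0.8378]
```

View pics/p5_c.png

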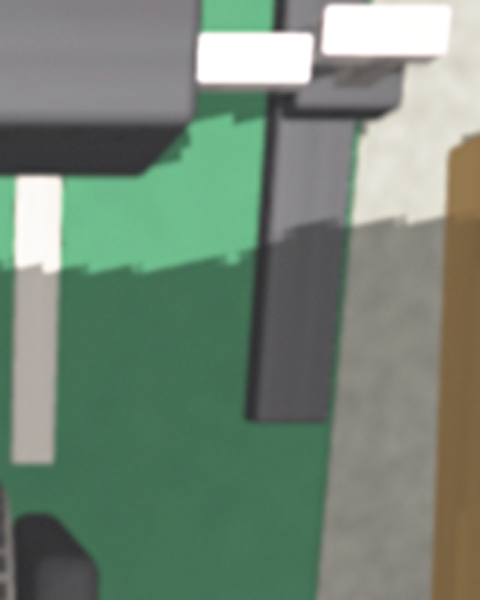

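3.6 mm remain, about 15 mm of rim. I'll stop this stroke slightly short and re-measure.

Request:
jog_arm([
  [[0,0,0.017],[0,0,0]],
  [[0,0.016,0],[0,0,0]],
  [[0,0.0036,0],[0,0,0]],
  [[0,0,0],[0,0,0]],
  [[0,0,0],[0,0,0]],
])

```text
time_s: 7.45
eef_pos: [0.5804, -0.1116, 0.086]
ee_rot: [-0.703, 0.073, -0.073, 0.704]
ft_force: [-1.5, 1.4, 7.3]
gripper_width: -0.001
```

Request:
jog_arm([
  [[0,0,0.0075],[0,0,0]],
  [[0,0,0.0075],[0,0,0]],
  [[0,0,0.0075],[0,0,0]],
  [[0,0,0],[0,0,0]],
  [[0,0,0],[0,0,0]],
])

```text
time_s: 8.07
eef_pos: [0.5832, -0.0987, 0.086]
ee_rot: [-0.703, 0.073, -0.073, 0.703]
ft_force: [-2.7, 2.2, 7.2]
gripper_width: -0.002
```

Request:
jog_arm([
  [[0,-0.012,0],[0,0,0]],
  [[0,-0.008,0],[0,0,0]],
  [[0,0,-0.03],[0,0,0]],
  [[0,0,-0.008],[0,0,0]],
  [[0,0,0],[0,0,0]],
])

```text
time_s: 8.7
eef_pos: [0.5779, -0.1227, 0.0975]
ee_rot: [0.703, -0.074, 0.074, -0.703]
ft_force: [0.1, 0.6, -0.1]
gripper_width: 0.004
```

```bash
python3 -c "
from h import *
pointers('p6')"
```

```text
blob [467.8458  14.487 ] [447   7  43  16 655] jig mm [ 23.1249 -66.2505] edges 19.907989502244636 26.29861583997963
blob [424.5627  16.5034] [406   9  38  16 590] jig mm [ 22.3381 -46.9072] edges 19.119801002996216 25.52627053293383
t 8.7 tcp jig [-0.0945 -0.0002  0.0975] F [ 0.1385  0.6151 -0.0977]
```

View pics/p6.png

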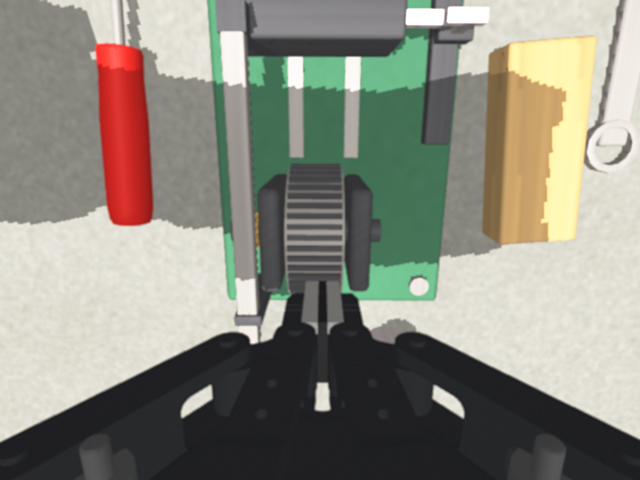

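0.8 mm remain on this view. I'll move the camera right over both pointers to measure precisely, including yaw.

Request:
jog_arm([
  [[0,-0.03,0],[0,0,0]],
  [[0.0459,0,0.0455],[0,0,0]],
  [[0.0459,0,0.0455],[0,0,0]],
  [[0,0,0],[0,0,0]],
  [[0,0,0],[0,0,0]],
])

```text
time_s: 9.38
eef_pos: [0.6432, -0.0795, 0.1162]
ee_rot: [0.703, -0.073, 0.073, -0.703]
ft_force: [0.7, 0.0, -0.4]
gripper_width: 0.002
```

```bash
python3 - <<'E'
from h import *
pointers('p7')
im=cv2.imread('pics/p7.png');cv2.imwrite('pics/p7z.png',cv2.resize(im[130:290,190:400],None,fx=3.7,fy=3.7,interpolation=cv2.INTER_CUBIC))
E
```

```text
blob [259.9307  73.053 ] [253  36  15  76 981] jig mm [ 57.1071 -23.8835] edges 38.40747151301321 74.46878440303604
t 9.375 tcp jig [-0.0388 -0.0552  0.1162] F [ 0.72    0.0252 -0.4185]
```

View pics/p7.png

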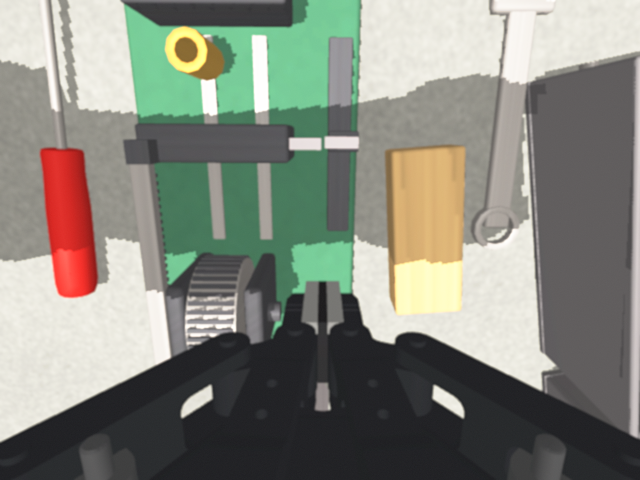

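```bash
cat >> h.py <<'E'
def edges(g,c,r0,r1):
    p=g[r0:r1,c-1:c+2].mean(1);d=np.diff(p)
    def sub(i):
        a,b,e=(abs(d[j]) for j in(i-1,i,i+1));return r0+i+.5+.5*(a-e)/(a-2*b+e)
    return sub(1+np.argmax(d[1:-1])),sub(1+np.argmin(d[1:-1]))
E
python3 - <<'E'
from h import *
s=manip.observe();KT=wcam(s)
im=cv2.imread('pics/p7.png');g=im.mean(2)
for c in list(range(294,318,5))+list(range(328,356,5)):
    a,b=edges(g,c,130,160);A,B=(w2j(hit(KT,(c,r),.052)) for r in(a,b))
    print(c,round(a,2),round(b,2),1e3*A[:2],1e3*B[0],"mid",500*(A[0]+B[0]))
# jaw edges for yaw
for c in range(165,285,20):
    d=np.diff(g[110:180,c]);print(c,"jaw far",110+np.argmin(d[:25]),"near",135+np.argmax(d[25:]), end='; ')
o=cv2.resize(im[110:190,120:370],None,fx=3.2,fy=3.2,interpolation=cv2.INTER_CUBIC);cv2.imwrite('pics/p7z.png',o)
E
```

```text
294 137.29 149.58 [ 24.6617 -40.5995] 18.254599723785986 mid 21.458159870343717
299 137.34 149.56 [ 24.6373 -43.2721] 18.265342826588093 mid 21.451340680282783
304 137.35 149.54 [ 24.6333 -45.9452] 18.272507467242242 mid 21.452889249020675
309 137.34 149.57 [ 24.6403 -48.6185] 18.25801476889455 mid 21.449166327554746
314 137.34 149.57 [ 24.6385 -51.2918] 18.259344437554873 mid 21.448930100179673
328 135.79 148.25 [ 25.4431 -58.7737] 18.951425356410407 mid 22.197246577925206
333 135.84 148.25 [ 25.4168 -61.4446] 18.951861994595408 mid 22.184343158186426
338 135.93 148.35 [ 25.3689 -64.1159] 18.90402761823829 mid 22.13644169978612
343 135.88 148.39 [ 25.3974 -66.7864] 18.88178313760079 mid 22.139601232210772
348 136.11 148.39 [ 25.2775 -69.4596] 18.884304029710567 mid 22.080902855764194
353 136.15 148.4 [ 25.2581 -72.1315] 18.879340782626645 mid 22.06871391431275
165 jaw far 114 near 162; 185 jaw far 114 near 162; 205 jaw far 113 near 162; 225 jaw far 111 near 162; 245 jaw far 111 near 162; 265 jaw far 110 near 162;
```

View pics/p7z.png

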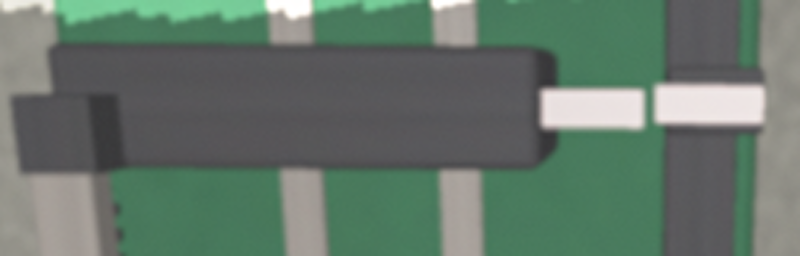

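Both blades are sharp here: jaw mid at 21.45 mm, gauge mid at about 22.13 mm. Remaining 0.68 mm means about 3 mm of rim, plus roughly 0.6 mm lost to compliance as in earlier strokes.

Request:
jog_arm([
  [[-0.0459,0,-0.0344],[0,0,0]],
  [[-0.0459,0,-0.0344],[0,0,0]],
  [[0,0.03,0],[0,0,0]],
  [[0,0.0175,0],[0,0,0]],
  [[0,0,0],[0,0,0]],
])

```text
time_s: 10.05
eef_pos: [0.5813, -0.1081, 0.0865]
ee_rot: [-0.703, 0.073, -0.073, 0.703]
ft_force: [0.4, 0.1, 0.0]
gripper_width: -0.0
```

Request:
jog_arm([
  [[0,0.0025,0],[0,0,0]],
  [[0,0.001,0],[0,0,0]],
  [[0,0,0],[0,0,0]],
])

```text
time_s: 10.42
eef_pos: [0.5817, -0.108, 0.086]
ee_rot: [-0.703, 0.073, -0.073, 0.703]
ft_force: [-3.8, 0.6, 11.5]
gripper_width: -0.003
```

Request:
jog_arm([
  [[0,-0.0007,0],[0,0,0]],
  [[0,0,0.0028],[0,0,0]],
  [[0,0,0.0028],[0,0,0]],
  [[0,0,0],[0,0,0]],
  [[0,0,0],[0,0,0]],
])

```text
time_s: 11.05
eef_pos: [0.5824, -0.1049, 0.086]
ee_rot: [-0.703, 0.073, -0.073, 0.703]
ft_force: [-2.8, 0.7, 8.0]
gripper_width: -0.004
```

Request:
jog_arm([
  [[0,-0.025,0],[0,0,0]],
  [[0,-0.025,0],[0,0,0]],
  [[0.0459,0,0.032],[0,0,0]],
  [[0.0459,0,0.032],[0,0,0]],
  [[0,0,0],[0,0,0]],
])

```text
time_s: 11.68
eef_pos: [0.6459, -0.0767, 0.1163]
ee_rot: [-0.703, 0.071, -0.073, 0.704]
ft_force: [-0.0, 0.6, -0.2]
gripper_width: -0.001
```

Request:
jog_arm([
  [[0,0,0],[0,0,0]],
  [[0,0,0],[0,0,0]],
])

```text
time_s: 11.92
eef_pos: [0.6429, -0.0797, 0.1158]
ee_rot: [0.703, -0.073, 0.073, -0.703]
ft_force: [-0.8, 0.1, 0.2]
gripper_width: 0.0
```

```bash
python3 - <<'E'
from h import *
s=manip.observe();KT=wcam(s);print(s["time_s"],w2j(s["eef_pos"]),s["ft_force"])
im=viewer.snapshot("wrist")[:,:,::-1].copy();cv2.imwrite('pics/p8.png',im);g=im.mean(2)
for c in list(range(294,318,5))+list(range(328,356,5)):
    a,b=edges(g,c,125,165);A,B=(w2j(hit(KT,(c,r),.052)) for r in(a,b))
    print(c,round(a,2),round(b,2),1e3*A[:2],"mid",500*(A[0]+B[0]))
E
```

```text
11.925 [-0.0391 -0.055   0.1158] [-0.7617  0.0508  0.2405]
294 135.3 147.6 [ 26.1141 -40.5867] mid 22.92091379191825
299 135.35 147.56 [ 26.09  -43.251] mid 22.92042776811383
304 135.34 147.55 [ 26.0922 -45.9157] mid 22.9233741210951
309 135.35 147.56 [ 26.0861 -48.5805] mid 22.9179886126712
314 135.34 147.55 [ 26.0942 -51.2454] mid 22.92313942626234
328 135.3 147.58 [ 26.1083 -58.7072] mid 22.920327702026054
333 135.33 147.6 [ 26.0959 -61.3722] mid 22.910573002554827
338 135.35 147.89 [ 26.0822 -64.0374] mid 22.826299136549476
343 135.34 147.96 [ 26.0887 -66.7025] mid 22.81089688695417
348 135.35 147.91 [ 26.0836 -69.3677] mid 22.820236801940556
353 135.36 147.95 [ 26.076  -72.0331] mid 22.806863330487932
```

View pics/p8.png

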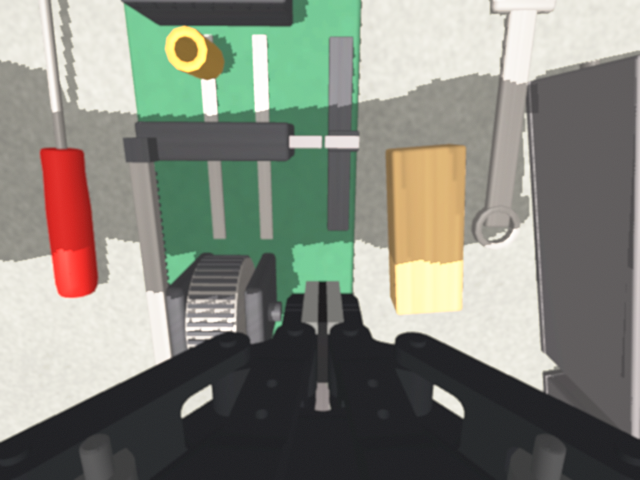

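The blades are now level: rows 135.3 to 147.6 against 135.3 to 147.9, a difference under 0.1 mm. I'll lift clear and hand in.

Request:
jog_arm([
  [[0,-0.08,0],[0,0,0]],
  [[0,-0.08,0],[0,0,0]],
  [[0,0,0],[0,0,0]],
  [[0,0,0],[0,0,0]],
])

```text
time_s: 12.48
eef_pos: [0.643, -0.0793, 0.2115]
ee_rot: [0.703, -0.073, 0.073, -0.703]
ft_force: [0.0, -0.6, -1.5]
gripper_width: 0.001
```

```bash
python3 - <<'E'
from h import *
im=viewer.snapshot("side");cv2.imwrite('pics/side9.png',im[:,:,::-1])
pointers('p9')
E
```

```text
t 12.525 tcp jig [-0.0386 -0.0547  0.2106] F [ 0.8577 -0.7187 -0.0481]
```

View pics/side9.png

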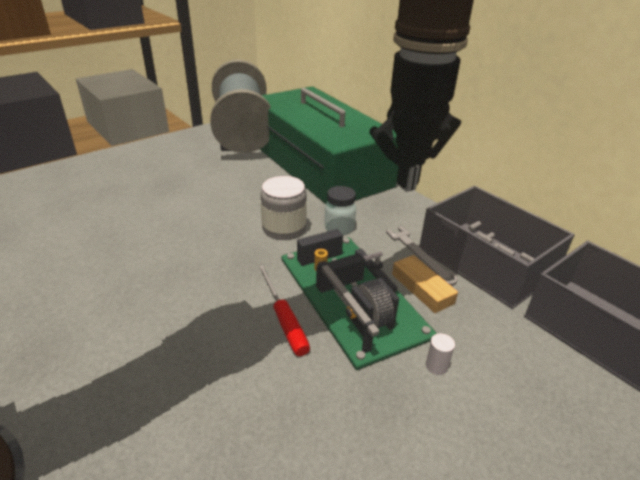

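View pics/p9.png

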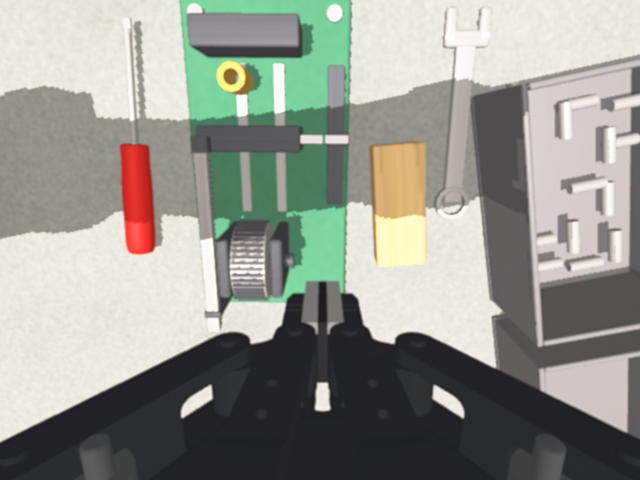

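The pointers form one line at row 139, columns 300 to 348. The loose items look unmoved and the arm is clear.

```bash
python3 -c "
from cell import manip
print(manip.finish_job())"
```

```text
the job is handed in; nothing more can be done
None
```

The jig is set and handed in at about 12.5 s. I rolled the wheel with the shut fingertip on its rim in four strokes, looking at the pointers again after each. Then I lifted the finger clear.

- **Alignment:** From straight above, the jaw pointer's mid-line reads 22.92 mm along the jig's x and the gauge's 22.81 to 22.92 mm. Their far edges fall on the same pixel row. They are in line to about 0.1 mm.
- **Disagreement:** Before the last stroke, the nearer low view gave 0.8 mm still to go and the overhead view 0.68 mm. I went by the overhead view.
- **Force:** The usual press was 4 to 10 N. It read 11.5 N once, at touchdown for the last stroke, just over the suggested 10 N, and I eased it before rolling.
- **Surroundings:** The loose things look unmoved in the last pictures. I compared them by eye only, without measuring. The arm was touching nothing, about 0.21 m up.
- **Failed check:** The automatic blade detection found nothing in the final raised picture because the pointers were in shadow, so that check was by eye, and they form one line.

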